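One stroke of the hand-cranked box loader

TASK

Lay the small box of staples crossways in the open loading bed of the hand-cranked loader, between the ram and the sleeve, and let go of it. Then take the crank knob and turn the handwheel once round anticlockwise (seen from above), until it meets its end stop, so that the ram pushes the box into the sleeve and comes back. Finish by pressing the knob firmly on against that stop for about half a second, with about 15 N, without overloading the sprung hub (21 N), then let go and leave the other things where they are.

Things in the scene. Friction and masses are not known exactly. Their poses are not given: they have to be found in the camera images.
- loader: Hand-cranked box loader fixed to the table, 300 x 320 mm, origin on the table, x along the ram's push. At y -85 mm: grey housing with a level flywheel, 156 mm across, top 82 mm high. At y +75 mm: channel along x, floor 20 mm high, 83 mm wide, guide walls 34 mm high and 5 mm thick; ram at its rear, open bed in its middle, sleeve with a pale clear roof and 52 mm walls at x 45 to 140 mm.
- bed (a point): Centre of the loading bed on the channel floor, 20 mm over the table, axes as the loader's; small dark marks on the walls are 22 mm before and behind it. The staple box belongs here within 14 mm along x, its 75 mm side across the channel (along y). The waiting ram's face is 66 to 75 mm behind it (-x), the sleeve's mouth 75 mm ahead (+x).
- sleeve (a point): Floor point in the sleeve, 107 mm ahead (+x) of the bed, axes as the loader's; one stroke leaves the centre of the box within 20 mm of it.
- wheel_axis (a point): Point on the upright axis of the flywheel, level with the middle of the knob (122 mm over the table), axes as the loader's.
- knob (a point): Middle of the crank knob, 122 mm over the table, 60 mm from wheel_axis: upright black cylinder 24 mm across, 98 to 143 mm high, spinning freely on its pin, so one gripper heading serves all round. Starts on the -x side, within 1.2 rad. Running takes up to 4 N. A hidden end stop, to be felt, ends the turn 0 to 0.8 rad short of 360 degrees from the start. The wheel stays where it is left.
- hub_spring (a joint): Twist (rad) of the crank arm against the flywheel in its sprung hub: 0 relaxed, positive when the knob is pushed anticlockwise against resistance. 0.075 rad for every 10 N along the knob's path (8 N m per rad). Running keeps it within 0.05 either way; pressing home on the end stop needs over 0.08 (11 N) for 0.3 s; more than 0.16 (21 N) either way overloads it.
- ram (a joint): Travel (m) of the ram, a grey plate 74 mm wide and 22 mm high, along the loader's +x: under 0.009 waiting, 0.161 fully out at half a turn, back near 0 at the end of the turn. It creeps near the ends of the turn, so it does not show the stop.
- staple_box: Small box of staples, green and white, 38 x 75 x 24 mm, 70 g; origin at the centre of its underside, long side along its y. Lies flat on the table to the right of the loader; grasp it across its 38 mm.
- ink_pad: Bystander: flat dark blue ink pad, 72 x 108 x 19 mm, origin under its centre.
- eraser: Bystander: blue and white eraser, 23 x 42 x 13 mm, origin under its centre.
- tape_roll: Bystander: roll of brown tape lying flat, 110 mm across, 48 mm high, origin under its centre.

How it is judged (in metres and radians):
On the way, in this order (a step that is already met when the one before it is completed fails the run):
1. the staple box lies flat and crossways in the loading bed, released (x of staple_box in the frame of bed between -0.014 and 0.014 m and y of staple_box in the frame of bed between -0.008 and 0.008 m and z of staple_box in the frame of bed between -0.004 and 0.004 m and angle between the y axis of staple_box and the y axis of loader, either way round below 0.2 rad and angle between staple_box's own z axis and vertical below 0.1 rad and contact force between the fingers and staple_box below 0.1 N and linear speed of staple_box below 0.02 m/s), for 0.2 s.
2. the ram is fully out and the box is in the sleeve (value of joint ram above 0.15 m and x of staple_box in the frame of sleeve between -0.02 and 0.03 m and y of staple_box in the frame of sleeve between -0.01 and 0.01 m and z of staple_box in the frame of sleeve between -0.004 and 0.006 m), for 0.05 s.
3. at the end of the turn the crank is pressed against its end stop with 11 to 21 N for 0.3 s (value of joint ram below 0.002 m and x of knob in the frame of wheel_axis below -0.04 m and value of joint hub_spring above 0.08 rad), for 0.3 s.
At the end, for the whole second after the job is handed in: The box lies flat in the sleeve (centre up to 20 mm short of or 30 mm beyond the sleeve point, 10 mm sideways), the ram is back (under 2 mm out), the knob is at least 40 mm to the -x side of the axis, the hub spring is relaxed (within 0.04 rad) and the box is at rest (x of staple_box in the frame of sleeve between -0.02 and 0.03 m and y of staple_box in the frame of sleeve between -0.01 and 0.01 m and z of staple_box in the frame of sleeve between -0.004 and 0.006 m and value of joint ram below 0.002 m and x of knob in the frame of wheel_axis below -0.04 m and value of joint hub_spring between -0.04 and 0.04 rad and angle between staple_box's own z axis and vertical below 0.1 rad and linear speed of staple_box below 0.02 m/s); the robot touches nothing.
It fails at once if the sprung hub is overloaded (twisted over 0.16 rad either way, 21 N at the knob) (value of joint hub_spring above 0.16 rad or value of joint hub_spring below -0.16 rad).
It fails at once if a bystander (ink pad, eraser, tape roll) is moved over 30 mm (distance of any of ink_pad, eraser, tape_roll from where it was at the start of the episode above 0.03 m).
It also fails if it takes over 72 s, if anything falls off the work surface, if the arm or the gripper's body presses on something with over 40 N, if the wrist force passes 120 N, or if a joint passes its speed limit or range.

ROBOT

A 6-joint arm with a two-finger parallel gripper is mounted at the origin on a cart in front of the work surface, level with it; the furniture and walls round the work are solid. World frame = base frame: x ahead of the robot, y to its left, z up, the work surface at z = 0. Lengths are in mm, angles in rad, forces in N, time in s.
With the tool pointing down it reaches from about 300 to 750 mm from the base axis. Payload 8.5 kg.
Tool frame: the origin (TCP) lies at the very end of the fingers, on their centre line; the grasp point (between the pads) lies 19 mm behind it; z points along the fingers, y is the line along which they close (so a half turn about z gives the same grasp; the last joint's range is limited). The gripper opens to 88 mm and grips with 3 to 60 N. Pads are 18 mm wide; open, the fingers measure 123 mm over their backs; the gripper's body (75 mm by 187 mm) begins 45 mm behind the grasp point.
Start: joints at [-1.521, 0.381, 1.297, -0, 1.464, -0.215], TCP at [143.939, -530.813, 238.748] pointing down, gripper open.
Joint ranges: [-3.11, 3.11], [-0.89, 2.33], [0.22, 2.48], [-1.42, 4.56], [0.17, 2.85], [-2.88, 2.88]. Speed limits (rad/s): [2.39, 2.39, 3.14, 3.14, 3.14, 3.14].

INTERFACE

Orientations are given as a 3x3 rotation matrix whose columns are the frame's x, y, z axes.
In Python, from station import robot, imaging, workorder gives the robot as it stands.
- The arm moves only by the tool arm_command, never from a script. Its argument "motion" is a list of rows, each a list of 4 numbers: the shift along the tool's x, y, z in mm, then the turn about the tool's z in degrees. A call has 1 to 12 rows; each row is the pose to reach, as a shift and turn from the pose commanded when the call began, along the tool's axes at that moment; what a row does not reach only later rows make up. A row lasts 1/12 s, in which the tool goes at most 41.7 mm and 7.16 degrees, less where a joint would pass 70% of its speed; a pose out of reach is approached as far as the arm can. A call with a gripper value outside its range is refused whole. "jaw" is the opening, from -1 (shut) to 1 (fully open), so that 0 is half open, set as the call begins (left out, the last holds). The fingers move at their own pace and stop on an object; the grip force is fixed at half the most. Time passes only in rows, so rows that repeat a pose let the fingers close. It gives the time, the measured TCP pose, the force, the opening and the grip force at its end, in the units of the state.
- robot.observe(): the state, without advancing time (a new reading comes with each control period).
- imaging.snapshot(name): name is "scene" or "top"; returns a dict with "img" (420x560x3 uint8, red, green, blue), "fx", "fy", "cx", "cy" (pixels), "view" (4x4, takes a point from world to camera coordinates). Camera axes: x right, y down, z forward; pixel columns grow to the right and rows downward; lengths in mm; the calibration is good to about 2 mm. A picture is of the moment at which its call begins. There is no depth.
- workorder.sign_off(): hands the job in; it is judged then, once.
The state is a dict: "clock": time; "qpos": joint angles; "dq": joint speeds; "joint_torque": joint torques, N m; "position": TCP position; "tool_rot": TCP orientation; "ft_force": force on the tool from outside, world axes, zero at the start; "ft_torque": the same for the moment, N m; "opening": finger opening in mm; "grip_force": force on a finger pad.
Only numpy, scipy, OpenCV 4.12 (cv2) and the standard library are available. Lean on these libraries where they do the work, as an engineer would, in place of code of your own. Each camera call takes 0.05 s, during which the arm holds its last target. There are 200 camera calls.

## Working session

There is one attempt and no reset: what is moved stays moved. The work goes in short steps, Python scripts to look and compute and a tool call to move; the robot and the scene stay as the last step left them, time stands still between calls to the robot, and variables do not carry over. Pictures are saved under pics/ and viewed, at most 10 in all, crops included, and the job is handed in when it is done.

Besides the shell and the picture viewer there is one more tool, called after ">>>" in YAML: its name, and indented under it one key for each argument. arm_command: Moves the arm, as the interface text tells. Its arguments: {"type":"object","properties":{"motion":{"type":"array"},"jaw":{"type":"number"}},"required":["motion"]}

```bash
mkdir -p pics; ls; cat > h.py <<'E'
import numpy as np, cv2
from station import robot, imaging, workorder
def snap(n,f=None):
    s=imaging.snapshot(n)
    if f: cv2.imwrite('pics/'+f,s['img'][:,:,::-1])
    return s
def ray(s,u,v,z):
    V=np.array(s['view']);R=V[:3,:3];o=-R.T@V[:3,3]
    d=R.T@np.array([(u-s['cx'])/s['fx'],(v-s['cy'])/s['fy'],1])
    return o+d*(z-o[2])/d[2]
def proj(s,p):
    V=np.array(s['view']);c=V[:3,:3]@np.array(p)+V[:3,3]
    return c[0]/c[2]*s['fx']+s['cx'],c[1]/c[2]*s['fy']+s['cy']
E
python3 - <<'E'
from h import *
for n in ('top','scene'):
    s=snap(n,n+'1.png'); V=np.array(s['view']); print(n,s['fx'],s['cx'],s['cy'],(-V[:3,:3].T@V[:3,3]).round(),V[:3,:3].round(3).tolist())
o=robot.observe();print(o)
E
```

```text
pics
top 508.08963377477255 283.6563725381813 208.69200740590713 [ 309.   17. 1463.] [[0.006, -1.0, -0.004], [-0.988, -0.005, -0.153], [0.153, 0.005, -0.988]]
scene 452.7925940678054 276.7161213862764 211.14675601428473 [-107. 1113.  705.] [[-0.874, -0.485, -0.022], [-0.185, 0.376, -0.908], [0.449, -0.79, -0.418]]
{'clock': 0.1, 'qpos': array([-1.52126991e+00,  3.81102483e-01,  1.29816406e+00, -3.11310333e-05,
        1.46361792e+00, -2.15296346e-01]), 'dq': array([-0.00034295, -0.00224135, -0.00426549,  0.0013143 ,  0.00059406,
       -0.00173332]), 'joint_torque': array([ 3.09118717e-03, -4.38654792e+01, -2.24915904e+01,  7.14632124e-02,
        3.42024153e-02, -6.99076168e-05]), 'position': array([ 143.93478593, -530.56079061,  238.22061021]), 'tool_rot': array([[ 9.65138040e-01,  2.61741391e-01, -9.48666363e-05],
       [ 2.61741292e-01, -9.65137211e-01,  1.28868592e-03],
       [ 2.45743125e-04, -1.26859032e-03, -9.99999165e-01]]), 'ft_force': array([-0.41836618,  0.04707458, -0.73370854]), 'ft_torque': array([0.01729171, 0.03482775, 0.00827311]), 'grip_force': 0.0, 'opening': 88.03511249877621}
```

View pics/top1.png

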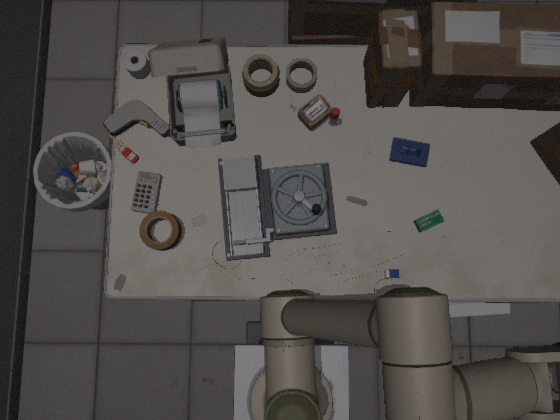

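View pics/scene1.png

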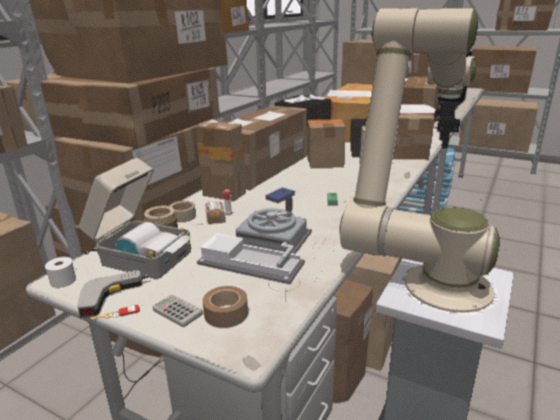

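The top view shows the loader at about (275,205), its sleeve towards the top and the knob at (316,209). The green box is at (429,221), the ink pad at (410,152), the eraser at (392,273) and the tape at (160,230). I'll enlarge the loader and measure.

```bash
python3 - <<'E'
from h import *
s=snap('top');im=s['img'];
c=cv2.resize(im[145:270,210:345],None,fx=5.5,fy=4.8*1.0,interpolation=cv2.INTER_CUBIC) if 0 else cv2.resize(im[145:270,210:345],None,fx=4.7,fy=4.7,interpolation=cv2.INTER_CUBIC)
cv2.imwrite('pics/loader.png',c[:,:,::-1])
hsv=cv2.cvtColor(im,cv2.COLOR_RGB2HSV)
g=cv2.inRange(hsv,(50,70,40),(90,255,255));
roi=np.zeros_like(g);roi[190:250,380:480]=g[190:250,380:480]
ys,xs=np.nonzero(roi); print('green',len(xs))
cs,_=cv2.findContours(roi,cv2.RETR_EXTERNAL,cv2.CHAIN_APPROX_NONE);cc=max(cs,key=cv2.contourArea)
P=np.array([ray(s,u,v,24)[:2] for u,v in cc[:,0]],np.float32)
print(cv2.minAreaRect(P)); r=cv2.boxPoints(cv2.minAreaRect(P));print(r)
i=cv2.resize(im[200:240,400:460],None,fx=8,fy=8,interpolation=cv2.INTER_CUBIC);cv2.imwrite('pics/box.png',i[:,:,::-1])
# dark base / knob
k=(im.max(2)<45).astype(np.uint8);k[:, :295]=0;k[:,340:]=0;k[:190]=0;k[230:]=0
n,l,st,ce=cv2.connectedComponentsWithStats(k);print(st,ce)
# housing base
b=(im.mean(2)<125).astype(np.uint8);m=np.zeros_like(b);m[145:270,210:345]=b[145:270,210:345]
m=cv2.morphologyEx(m,cv2.MORPH_CLOSE,np.ones((9,9)))
m=cv2.morphologyEx(m,cv2.MORPH_OPEN,np.ones((5,5)))
cs,_=cv2.findContours(m,cv2.RETR_EXTERNAL,cv2.CHAIN_APPROX_NONE);cc=max(cs,key=cv2.contourArea)
print(cv2.minAreaRect(cc),cv2.approxPolyDP(cc,5,True)[:,0].tolist())
E
```

```text
green 296
((499.9533996582031, -388.45135498046875), (36.1075325012207, 76.70376586914062), 24.89487075805664)
[[ 467.43274 -361.26288]
 [ 499.72153 -430.83948]
 [ 532.47406 -415.63983]
 [ 500.18527 -346.06323]]
[[     0      0    560    420 235063]
 [   327    192      3     31     47]
 [   311    204     10     11     77]
 [   322    212      1      1      1]
 [   326    224      5      6     12]] [[279.47573629 209.50010423]
 [327.76595745 205.29787234]
 [315.85714286 208.97402597]
 [322.         212.        ]
 [328.91666667 227.08333333]]
((277.0, 207.0), (124.0, 134.0), 90.0) [[210, 145], [210, 269], [344, 269], [344, 145]]
```

View pics/loader.png

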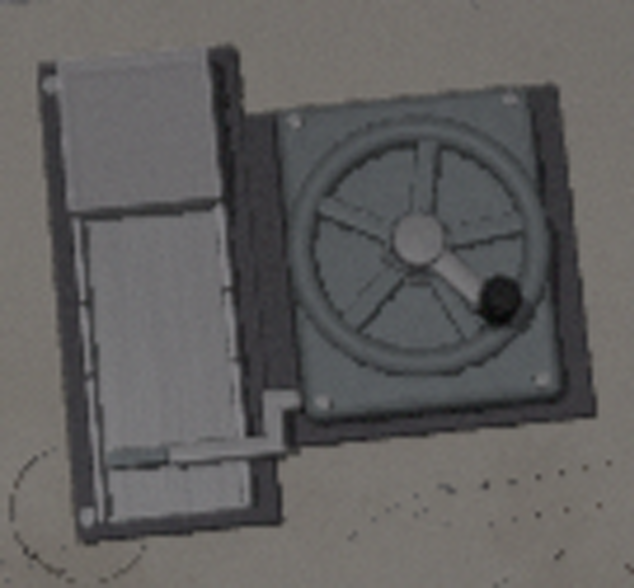

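View pics/box.png

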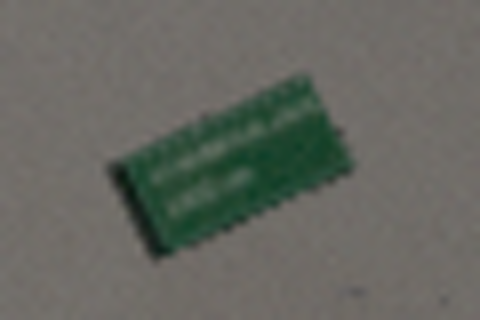

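The crop shows the wheel rim centred at about (419,246), the knob at (500,299), and the wall marks at (83,302), (228,288), (88,375) and (235,357). The sleeve mouth runs from (75,212) to (220,198). The box photo confirms the green rectangle. Next I'll turn these into loader poses.

```bash
cat > m.py <<'E'
from h import *
s=snap('top')
f=lambda x,y,z: ray(s,(x+.5)/4.7+210-.5,(y+.5)/4.7+145-.5,z)
L=[(n,f(*p)) for n,p in dict(mlf=(83,302,34),mrf=(228,288,34),mlb=(88,375,34),mrb=(235,357,34),msl=(75,212,54),msr=(220,198,54),
 w=(419,246,82),wl=(290,246,82),wr=(548,246,82),hub=(417,240,95),knob=(500,299,143),b_tl=(38,62,8),b_bl=(80,540,8),b_br=(280,522,8),h_tr=(555,88,8),h_br=(595,412,8),tl2=(235,45,8)).items()]
for n,p in L: print(n,p.round(1)[:2])
D=dict(L);a=lambda v:np.degrees(np.arctan2(v[1],v[0]))
print('yaw', a(D['b_tl']-D['b_bl']),a(D['h_tr']-D['h_br']),a(D['mlf']-D['mrf'])-90,a(D['msl']-D['msr'])-90,a(D['b_bl']-D['h_br'])-90)
bed=(D['mlf']+D['mrf']+D['mlb']+D['mrb'])/4;print('bed',bed)
for y in(4,5,6,7):
    y=np.radians(y);R=np.array([[np.cos(y),-np.sin(y)],[np.sin(y),np.cos(y)]])
    print('wheel in loader rel bed',R.T@(D['w']-bed)[:2],'knob rel wheel',R.T@(D['knob']-D['w'])[:2], 'base corners', [(R.T@(D[k]-bed)[:2]).round() for k in('b_tl','b_bl','b_br','h_tr','h_br')])
E
python3 m.py
```

```text
mlf [529.  185.4]
mrf [538.   97.7]
mlb [484.4 181.4]
mrb [495.9  92.9]
msl [580.6 189.1]
msr [589.6 102.1]
w [555.8 -16.9]
wl [555.5  58.9]
wr [556.2 -92.6]
hub [557.1 -15.4]
knob [515.1 -60.7]
b_tl [685.  220.2]
b_bl [386.7 186.9]
b_br [398.3  65.6]
h_tr [ 669.8 -103.6]
h_br [ 466.5 -126.5]
tl2 [696.5  96.8]
yaw 6.353289667135266 6.440034005776479 5.882035149000771 5.905106580377293 14.282714208756602
bed [511.81682052 139.32590814  34.        ]
wheel in loader rel bed [  33.02796044 -158.89549875] knob rel wheel [-43.75238839 -40.87211286] base corners [array([178.,  69.]), array([-121.,   56.]), array([-118.,  -66.]), array([ 141., -253.]), array([ -64., -262.])]
wheel in loader rel bed [  30.24982129 -159.44771558] knob rel wheel [-44.45904141 -40.10230338] base corners [array([180.,  65.]), array([-120.,   58.]), array([-120.,  -64.]), array([ 136., -256.]), array([ -68., -261.])]
wheel in loader rel bed [  27.46246776 -159.9513631 ] knob rel wheel [-45.15215178 -39.32027834] base corners [array([181.,  62.]), array([-119.,   60.]), array([-121.,  -61.]), array([ 132., -258.]), array([ -73., -260.])]
wheel in loader rel bed [  24.66674889 -160.40628788] knob rel wheel [-45.83150837 -38.52627597] base corners [array([182.,  59.]), array([-118.,   63.]), array([-122.,  -59.]), array([ 127., -260.]), array([ -77., -258.])]
```

```bash
cat >> h.py <<'E'
def go(x,y,z,yaw):
    "shift/turn in tool axes to bring TCP to x,y,z with tool y axis at yaw (deg)"
    o=robot.observe();R=o['tool_rot'];d=R.T@(np.array([x,y,z])-o['position'])
    cur=np.degrees(np.arctan2(R[1,1],R[0,1]));t=-((yaw-cur+180)%360-180)
    print('t',round(o['clock'],2),'pos',o['position'].round(1),'yaw',round(cur,2),'F',o['ft_force'].round(1),'-> move',d.round(1),round(t,1))
E
python3 -c "
from h import *
go(500,-388.5,110,24.9)"
```

```text
t 0.2 pos [ 143.9 -530.7  238.4] yaw -74.83 F [0.2 0.1 0. ] -> move [380.9 -43.9 128.5] -99.7
```

>>> arm_command:
  motion:
    - [32,-4,11,-7]
    - [64,-7,21,-14]
    - [95,-11,32,-21]
    - [127,-15,43,-28]
    - [159,-18,54,-35]
    - [190,-22,64,-42]
    - [222,-26,75,-49]
    - [254,-29,86,-56]
    - [286,-33,96,-63]
    - [317,-37,107,-70]
    - [349,-40,118,-77]
    - [381,-44,128,-84]
  jaw: 1

```text
clock: 1.2
position: [501.4, -387.8, 109.8]
tool_rot: [[-0.165, 0.986, -0.0], [0.986, 0.165, 0.001], [0.001, -0.0, -1.0]]
ft_force: [-0.0, -1.2, -0.3]
opening: 88.1
grip_force: 0.0
```

```bash
python3 -c "
from h import *
go(500,-388.5,30,24.9)"
```

```text
t 1.2 pos [ 501.4 -387.8  109.8] yaw 9.52 F [-0.  -1.2 -0.3] -> move [-0.5 -1.5 79.8] -15.4
```

>>> arm_command:
  motion:
    - [0,-1,10,-7]
    - [0,-1,30,-14]
    - [0,-1,55,-15.4]
    - [0,-1,75,-15.4]
    - [0,-1,90,-15.4]
    - [0,-1,98,-15.4]
    - [0,-1,103,-15.4]
    - [0,-1,105.5,-15.4]
    - [0,-1,105.5,-15.4]

```text
clock: 1.95
position: [499.3, -388.9, 5.4]
tool_rot: [[-0.416, 0.909, 0.0], [0.909, 0.416, -0.0], [-0.0, 0.0, -1.0]]
ft_force: [0.1, -0.0, -0.2]
opening: 88.0
grip_force: 0.0
```

>>> arm_command:
  motion:
    - [0,0,0,0]
    - [0,0,0,0]
    - [0,0,0,0]
    - [0,0,0,0]
    - [0,0,0,0]
    - [0,0,0,0]
    - [0,0,0,0]
    - [0,0,0,0]
    - [0,0,0,0]
    - [0,0,0,0]
  jaw: -1

```text
clock: 2.78
position: [499.2, -388.8, 5.3]
tool_rot: [[-0.416, 0.909, 0.0], [0.909, 0.416, -0.0], [-0.0, 0.0, -1.0]]
ft_force: [0.2, -0.3, 0.3]
opening: 38.0
grip_force: 30.0
```

```bash
python3 -c "
from h import *
go(500,-388.5,110,6.3)
s=snap('scene');i=s['img'];u,v=proj(s,(500,-388,10));print(u,v);u=int(u);v=int(v)
cv2.imwrite('pics/g.png',cv2.resize(i[v-50:v+40,u-60:u+60],None,fx=5,fy=5)[:,:,::-1])"
```

```text
t 2.78 pos [ 499.2 -388.8    5.3] yaw 24.57 F [ 0.2 -0.3  0.3] -> move [-1.000e-01  9.000e-01 -1.047e+02] 18.3
331.7810185910848 199.3581358865274
```

View pics/g.png

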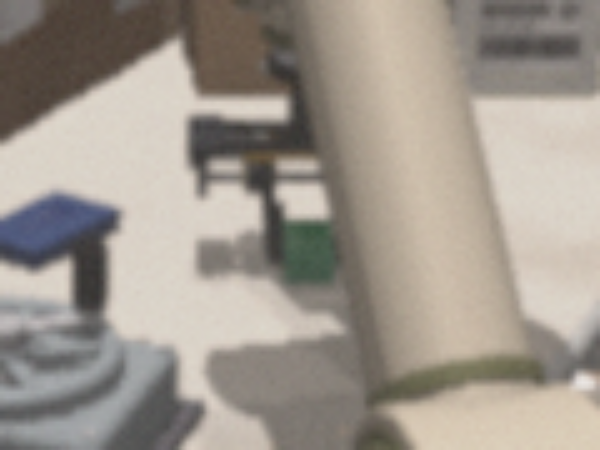

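>>> arm_command:
  motion:
    - [0,0,-20,0]
    - [0,0,-60,0]
    - [0,0,-100,0]
    - [0,0,-140,0]
    - [0,0,-175,0]
    - [0,0,-195,0]
    - [0,0,-195,0]

```text
clock: 3.42
position: [500.1, -389.8, 205.4]
tool_rot: [[-0.416, 0.909, 0.006], [0.909, 0.416, -0.007], [-0.009, 0.003, -1.0]]
ft_force: [-0.2, -0.6, 1.0]
opening: 37.8
grip_force: 30.0
```

```bash
python3 -c "
from h import *
go(511.8,139.3,200,6.3)"
```

```text
t 3.42 pos [ 500.1 -389.8  205.4] yaw 24.58 F [-0.2 -0.6  1. ] -> move [476.3 230.7   2. ] 18.3
```

>>> arm_command:
  motion:
    - [15,7,0,1]
    - [45,22,0,3]
    - [80,39,0,5]
    - [116,56,0,7]
    - [152,74,0,9]
    - [188,91,0,11]
    - [224,108,0,13]
    - [260,126,0,15]
    - [296,143,0,17]
    - [332,161,0,18.3]
    - [366,177,0,18.3]
    - [396,192,0,18.3]

```text
clock: 4.42
position: [508.1, 53.5, 199.1]
tool_rot: [[-0.11, 0.994, -0.002], [0.994, 0.11, 0.0], [0.001, -0.002, -1.0]]
ft_force: [-0.4, 0.2, -0.3]
opening: 37.5
grip_force: 30.0
```

>>> arm_command:
  motion:
    - [25,5,0,0]
    - [50,9,0,0]
    - [70,12,0,0]
    - [82,14,0,0]
    - [88,15,0,0]
    - [88,15,0,0]
    - [88,15,0,0]

```text
clock: 5.0
position: [514.3, 139.7, 199.8]
tool_rot: [[-0.109, 0.994, -0.001], [0.994, 0.109, -0.0], [-0.0, -0.001, -1.0]]
ft_force: [0.5, 0.3, -1.5]
opening: 37.6
grip_force: 30.0
```

```bash
python3 -c "
from h import *
go(511.8,139.3,110,6.3)
s=snap('top');u,v=proj(s,(512,139,200));print(u,v);u=int(u);v=int(v)
cv2.imwrite('pics/p.png',cv2.resize(s['img'][v-60:v+60,u-80:u+80],None,fx=5,fy=5)[:,:,::-1])"
```

```text
t 5.0 pos [514.3 139.7 199.8] yaw 6.26 F [ 0.5  0.3 -1.5] -> move [-0.1 -2.5 89.8] -0.0
238.0026397074595 205.5278895355702
```

View pics/p.png

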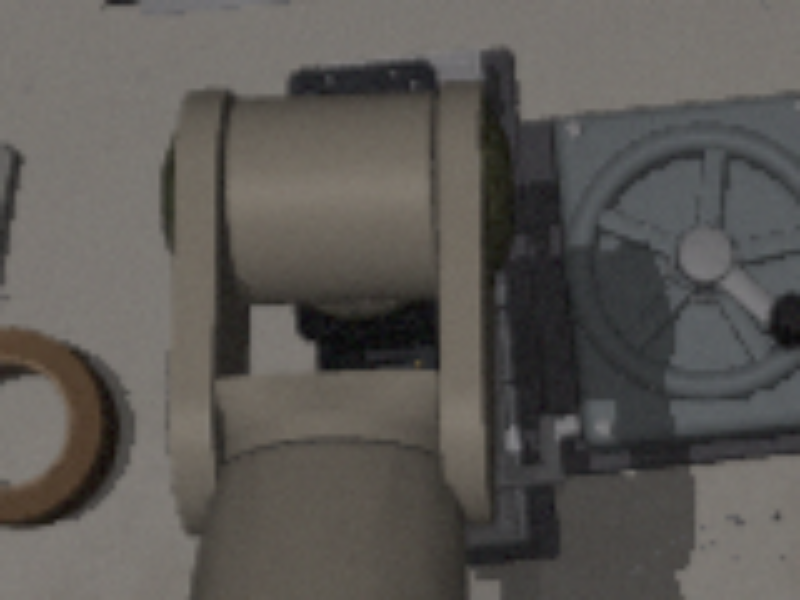

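The arm hides the bed from above, but the gripper body's edges are clear of the wheel. I'll lower to just above the walls and check with the scene camera.

>>> arm_command:
  motion:
    - [0,-1,25,0]
    - [0,-2,60,0]
    - [0,-2.5,95,0]
    - [0,-2.5,120,0]
    - [0,-2.5,133,0]
    - [0,-2.5,137,0]
    - [0,-2.5,137,0]

```text
clock: 5.63
position: [511.8, 139.1, 62.7]
tool_rot: [[-0.108, 0.994, -0.002], [0.994, 0.108, -0.0], [0.0, -0.002, -1.0]]
ft_force: [0.1, 0.6, -0.8]
opening: 37.9
grip_force: 30.0
```

```bash
python3 -c "
from h import *
go(511.8,139.3,26,6.3)
s=snap('scene');u,v=proj(s,(512,139,50));print(u,v);u=int(u);v=int(v)
u0=u-65;v0=v-55;print(u0,v0);cv2.imwrite('pics/q.png',cv2.resize(s['img'][v0:v0+90,u0:u0+130],None,fx=6,fy=6,interpolation=cv2.INTER_CUBIC)[:,:,::-1])
a=np.radians(6.3);R=np.array([[np.cos(a),-np.sin(a)],[np.sin(a),np.cos(a)]])
c=np.array([511.8,139.3])
def P(l,x,y,z):
  p=proj(s,[*(c+R@[x,y]),z]);print(l,((p[0]-u0)*6).__round__(),((p[1]-v0)*6).__round__())
b=robot.observe()['position'][2]-5.3
for x in(-19,19):
  for y in(37.5,-37.5):
    for z in (b,b+24): P(('box',x,y,z),x,y,z)
for x in(-22,22):
  for y in(44,-44): P(('mark',x,y),x,y,34)
for x in (-120,75):
  for y in (41.5,46.5): P(('wall',x,y),x,y,34)
"
```

```text
t 5.63 pos [511.8 139.1  62.7] yaw 6.2 F [ 0.1  0.6 -0.8] -> move [ 0.2  0.1 36.7] -0.1
258.09146933329316 250.18341156001506
193 195
('box', -19, 37.5, np.float64(58.35773940094396)) 393 360
('box', -19, 37.5, np.float64(82.35773940094396)) 391 316
('box', -19, -37.5, np.float64(58.35773940094396)) 457 288
('box', -19, -37.5, np.float64(82.35773940094396)) 455 245
('box', 19, 37.5, np.float64(58.35773940094396)) 321 346
('box', 19, 37.5, np.float64(82.35773940094396)) 318 302
('box', 19, -37.5, np.float64(58.35773940094396)) 387 275
('box', 19, -37.5, np.float64(82.35773940094396)) 385 233
('mark', -22, 44) 395 413
('mark', -22, -44) 469 326
('mark', 22, 44) 311 396
('mark', 22, -44) 389 311
('wall', -120, 41.5) 591 449
('wall', -120, 46.5) 587 455
('wall', 75, 41.5) 216 373
('wall', 75, 46.5) 211 378
```

View pics/q.png

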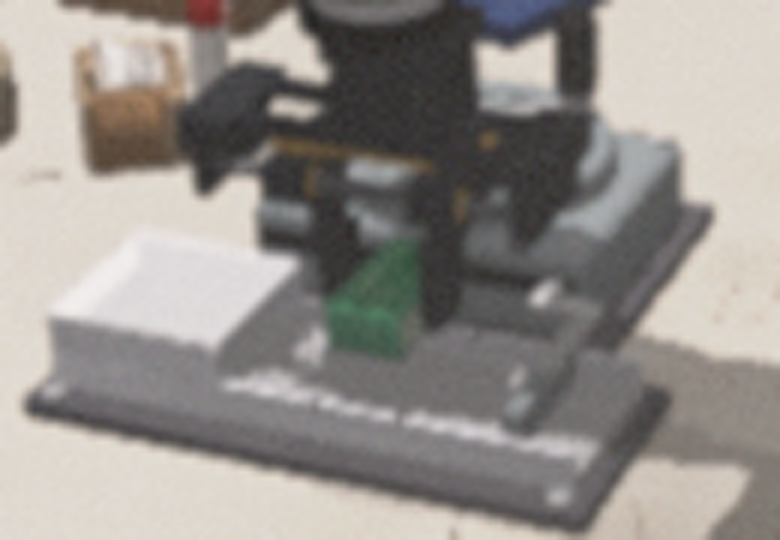

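The box's near face lies at (328–405, 302–357), which agrees with the prediction after the common offset of about 5 px that the walls also show. It is lined up with the channel, so I'll lower it.

>>> arm_command:
  motion:
    - [0,0,8,0]
    - [0,0,16,0]
    - [0,0,24,0]
    - [0,0,30,0]
    - [0,0,34,0]
    - [0,0,36,0]
    - [0,0,36.5,0]
    - [0,0,36.5,0]
    - [0,0,36.5,0]

```text
clock: 6.43
position: [512.1, 140.0, 27.0]
tool_rot: [[-0.109, 0.994, 0.0], [0.994, 0.109, -0.0], [-0.0, 0.0, -1.0]]
ft_force: [-0.7, 0.1, 0.2]
opening: 37.8
grip_force: 30.0
```

>>> arm_command:
  motion:
    - [0,0,0.5,0]
    - [0,0,1,0]
    - [0,0,1.3,0]
    - [0,0,1.3,0]
    - [0,0,1.3,0]

```text
clock: 6.85
position: [511.9, 140.0, 25.5]
tool_rot: [[-0.109, 0.994, 0.0], [0.994, 0.109, 0.0], [0.0, 0.0, -1.0]]
ft_force: [0.5, 0.4, -1.3]
opening: 37.5
grip_force: 30.0
```

>>> arm_command:
  motion:
    - [0,0,0,0]
    - [0,0,0,0]
    - [0,0,0,0]
    - [0,0,0,0]
    - [0,0,0,0]
  jaw: 0.3

```text
clock: 7.27
position: [511.9, 140.0, 25.5]
tool_rot: [[-0.109, 0.994, 0.0], [0.994, 0.109, 0.0], [-0.0, 0.0, -1.0]]
ft_force: [0.3, -0.0, -0.1]
opening: 57.1
grip_force: 0.0
```

>>> arm_command:
  motion:
    - [0,0,-6,0]
    - [0,0,-20,0]
    - [0,0,-45,0]
    - [0,0,-80,0]
    - [0,0,-120,0]
    - [0,0,-150,0]
    - [0,0,-165,0]
    - [0,0,-165,0]

```text
clock: 7.93
position: [513.1, 140.2, 194.5]
tool_rot: [[-0.109, 0.994, 0.007], [0.994, 0.109, 0.0], [-0.0, 0.007, -1.0]]
ft_force: [0.3, 0.5, -0.7]
opening: 57.5
grip_force: 0.0
```

```bash
python3 -c "
from h import *
go(515,-61,190,6.3)"
```

```text
t 7.93 pos [513.1 140.2 194.5] yaw 6.28 F [ 0.3  0.5 -0.7] -> move [-200.2  -20.1    4.4] -0.0
```

>>> arm_command:
  motion:
    - [-12,-1,0,6]
    - [-32,-2,0,13]
    - [-54,-4,0,20]
    - [-76,-6,0,27]
    - [-98,-8,0,34]
    - [-120,-10,0,41]
    - [-142,-12,0,48]
    - [-164,-14,0,55]
    - [-182,-16,0,62]
    - [-194,-17,0,68]
    - [-200,-18,0,72]
    - [-200,-18,0,72]

```text
clock: 8.93
position: [515.4, -61.8, 189.3]
tool_rot: [[0.913, 0.407, -0.002], [0.407, -0.913, 0.0], [-0.002, -0.001, -1.0]]
ft_force: [0.5, 0.7, -0.5]
opening: 57.4
grip_force: 0.0
```

```bash
python3 -c "
from h import *
go(517,-61,105,-66)
s=snap('top');
cv2.imwrite('pics/b.png',cv2.resize(s['img'][135:275,190:370],None,fx=4.2,fy=4.2,interpolation=cv2.INTER_CUBIC)[:,:,::-1])"
```

```text
t 8.93 pos [515.4 -61.8 189.3] yaw -65.97 F [ 0.5  0.7 -0.5] -> move [ 1.9 -0.  84.3] 0.0
```

View pics/b.png

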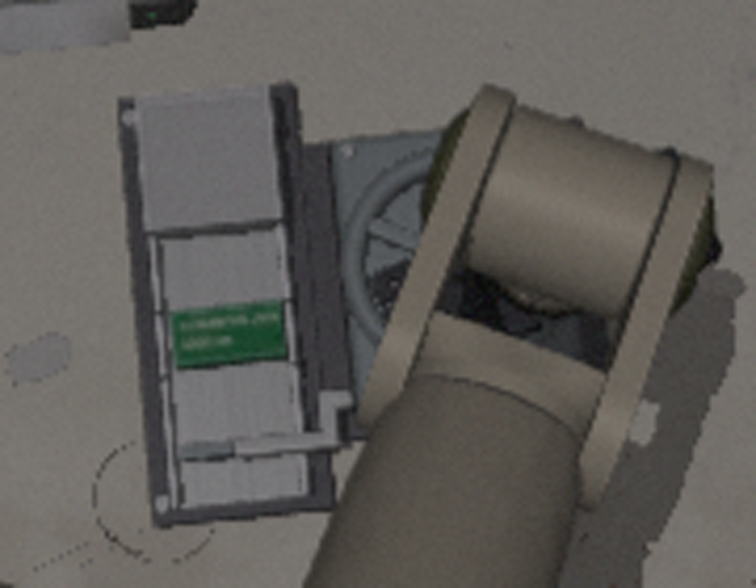

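The green box lies flat and crossways at (228,333), between the wall marks, and is released. I'll lower over the knob and grip it.

>>> arm_command:
  motion:
    - [2,0,15,0]
    - [2,0,32,0]
    - [2,0,50,0]
    - [2,0,64,0]
    - [2,0,75,0]
    - [2,0,81,0]
    - [2,0,84,0]
    - [2,0,84,0]

```text
clock: 9.65
position: [517.5, -59.5, 106.0]
tool_rot: [[0.911, 0.412, -0.001], [0.412, -0.911, 0.0], [-0.001, -0.001, -1.0]]
ft_force: [-0.0, 0.6, 0.7]
opening: 57.4
grip_force: 0.0
```

>>> arm_command:
  motion:
    - [0,0,0,0]
    - [0,0,0,0]
    - [0,0,0,0]
    - [0,0,0,0]
    - [0,0,0,0]
    - [0,0,0,0]
  jaw: -1

```text
clock: 10.15
position: [518.0, -60.3, 106.8]
tool_rot: [[0.912, 0.411, 0.001], [0.411, -0.912, -0.001], [0.001, 0.001, -1.0]]
ft_force: [-0.3, -1.1, 0.9]
opening: 23.1
grip_force: 30.0
```

```bash
cat >> h.py <<'E'
def arc(cx,cy,steps,r=60,sh=0):
    o=robot.observe();R=o['tool_rot'];p=o['position'];th=np.arctan2(p[1]-cy,p[0]-cx)
    u=np.array([np.cos(th),np.sin(th)]);F=o['ft_force'][:2]
    print('t',round(o['clock'],2),'pos',p.round(1),'th',round(np.degrees(th),1),'r',round(float(np.hypot(*(p[:2]-[cx,cy]))),2),'F',o['ft_force'].round(1),'Frad',round(float(F@u),1),'Ftan',round(float(F@[-u[1],u[0]]),1),'open',round(o['opening'],1),'grip',o['grip_force'])
    out=[]
    for a in steps:
        t=th+np.radians(a);q=np.array([cx+r*np.cos(t),cy+r*np.sin(t),106]);d=R.T@(q-p)
        out.append([round(float(d[0]),1),round(float(d[1]),1),0,0])
    print(out)
E
python3 -c "
from h import *
arc(558,-16.5,range(2,26,2),r=59.3)"
```

```text
t 10.15 pos [518.  -60.3 106.8] th -132.4 r 59.29 F [-0.3 -1.1  0.9] Frad 1.0 Ftan 0.6 open 23.1 grip 30.00019872095436
[[0.8, 1.9, 0, 0], [1.8, 3.7, 0, 0], [2.7, 5.6, 0, 0], [3.8, 7.4, 0, 0], [4.9, 9.1, 0, 0], [6.1, 10.8, 0, 0], [7.3, 12.5, 0, 0], [8.6, 14.1, 0, 0], [9.9, 15.7, 0, 0], [11.3, 17.2, 0, 0], [12.7, 18.7, 0, 0], [14.2, 20.1, 0, 0]]
```

>>> arm_command:
  motion:
    - [0.8,1.9,0,0]
    - [1.8,3.7,0,0]
    - [2.7,5.6,0,0]
    - [3.8,7.4,0,0]
    - [4.9,9.1,0,0]
    - [6.1,10.8,0,0]
    - [7.3,12.5,0,0]
    - [8.6,14.1,0,0]
    - [9.9,15.7,0,0]
    - [11.3,17.2,0,0]
    - [12.7,18.7,0,0]
    - [14.2,20.1,0,0]

```text
clock: 11.15
position: [539.1, -73.1, 106.7]
tool_rot: [[0.912, 0.411, 0.0], [0.411, -0.912, -0.001], [-0.0, 0.001, -1.0]]
ft_force: [-4.5, -3.3, 5.1]
opening: 23.3
grip_force: 30.0
```

```bash
python3 -c "
from h import *
arc(558,-16.5,range(3,39,3),r=60)"
```

```text
t 11.15 pos [539.1 -73.1 106.7] th -108.5 r 59.65 F [-4.5 -3.3  5.1] Frad 4.5 Ftan -3.2 open 23.3 grip 30.000871466472745
[[2.1, 2.3, 0, 0], [4.6, 4.3, 0, 0], [7.2, 6.1, 0, 0], [9.8, 7.8, 0, 0], [12.6, 9.3, 0, 0], [15.4, 10.7, 0, 0], [18.3, 11.9, 0, 0], [21.2, 13.0, 0, 0], [24.2, 13.9, 0, 0], [27.3, 14.7, 0, 0], [30.3, 15.3, 0, 0], [33.4, 15.8, 0, 0]]
```

>>> arm_command:
  motion:
    - [2.1,2.3,0,0]
    - [4.6,4.3,0,0]
    - [7.2,6.1,0,0]
    - [9.8,7.8,0,0]
    - [12.6,9.3,0,0]
    - [15.4,10.7,0,0]
    - [18.3,11.9,0,0]
    - [21.2,13.0,0,0]
    - [24.2,13.9,0,0]
    - [27.3,14.7,0,0]
    - [30.3,15.3,0,0]
    - [33.4,15.8,0,0]

```text
clock: 12.15
position: [576.8, -73.9, 106.8]
tool_rot: [[0.912, 0.411, 0.002], [0.411, -0.912, -0.001], [0.001, 0.002, -1.0]]
ft_force: [-1.5, -4.9, 4.1]
opening: 23.2
grip_force: 30.0
```

```bash
python3 -c "
from h import *
arc(558,-16.5,range(3,39,3),r=60)"
```

```text
t 12.15 pos [576.8 -73.9 106.8] th -71.9 r 60.36 F [-1.5 -4.9  4.1] Frad 4.2 Ftan -2.9 open 23.2 grip 30.000581473577768
[[3.2, -0.1, 0, 0], [6.3, -0.0, 0, 0], [9.4, -0.1, 0, 0], [12.6, -0.3, 0, 0], [15.7, -0.7, 0, 0], [18.8, -1.3, 0, 0], [21.8, -2.0, 0, 0], [24.9, -2.9, 0, 0], [27.8, -3.9, 0, 0], [30.7, -5.1, 0, 0], [33.6, -6.5, 0, 0], [36.3, -8.0, 0, 0]]
```

```bash
python3 -c "
from h import *
arc(558.5,-17.5,range(3,39,3),r=60)"
```

```text
t 12.15 pos [576.8 -73.9 106.8] th -72.1 r 59.26 F [-1.5 -4.9  4.1] Frad 4.2 Ftan -2.9 open 23.2 grip 30.000581473577768
[[3.0, 1.0, 0, 0], [6.2, 1.1, 0, 0], [9.3, 1.0, 0, 0], [12.5, 0.8, 0, 0], [15.6, 0.4, 0, 0], [18.7, -0.1, 0, 0], [21.7, -0.9, 0, 0], [24.7, -1.7, 0, 0], [27.7, -2.8, 0, 0], [30.6, -4.0, 0, 0], [33.5, -5.3, 0, 0], [36.2, -6.8, 0, 0]]
```

>>> arm_command:
  motion:
    - [3.0,1.0,0,0]
    - [6.2,1.1,0,0]
    - [9.3,1.0,0,0]
    - [12.5,0.8,0,0]
    - [15.6,0.4,0,0]
    - [18.7,-0.1,0,0]
    - [21.7,-0.9,0,0]
    - [24.7,-1.7,0,0]
    - [27.7,-2.8,0,0]
    - [30.6,-4.0,0,0]
    - [33.5,-5.3,0,0]
    - [36.2,-6.8,0,0]

```text
clock: 13.15
position: [607.3, -52.4, 106.8]
tool_rot: [[0.912, 0.411, 0.003], [0.411, -0.912, -0.001], [0.002, 0.002, -1.0]]
ft_force: [2.2, -5.7, 4.2]
opening: 23.0
grip_force: 30.0
```

```bash
python3 -c "
from h import *
arc(558.5,-17.5,range(3,39,3),r=60)"
```

```text
t 13.15 pos [607.3 -52.4 106.8] th -35.6 r 59.95 F [ 2.2 -5.7  4.2] Frad 5.1 Ftan -3.3 open 23.0 grip 30.000514704734087
[[2.7, -1.6, 0, 0], [5.3, -3.4, 0, 0], [7.8, -5.3, 0, 0], [10.1, -7.4, 0, 0], [12.4, -9.5, 0, 0], [14.6, -11.8, 0, 0], [16.6, -14.2, 0, 0], [18.5, -16.7, 0, 0], [20.3, -19.3, 0, 0], [21.9, -22.0, 0, 0], [23.4, -24.8, 0, 0], [24.8, -27.6, 0, 0]]
```

```bash
python3 -c "
from h import *
arc(558.5,-17.5,range(3,39,3),r=60.8)"
```

```text
t 13.15 pos [607.3 -52.4 106.8] th -35.6 r 59.95 F [ 2.2 -5.7  4.2] Frad 5.1 Ftan -3.3 open 23.0 grip 30.000514704734087
[[3.1, -0.9, 0, 0], [5.8, -2.7, 0, 0], [8.3, -4.7, 0, 0], [10.7, -6.8, 0, 0], [13.0, -9.0, 0, 0], [15.2, -11.3, 0, 0], [17.2, -13.7, 0, 0], [19.2, -16.2, 0, 0], [21.0, -18.9, 0, 0], [22.6, -21.6, 0, 0], [24.1, -24.4, 0, 0], [25.5, -27.3, 0, 0]]
```

>>> arm_command:
  motion:
    - [3.1,-0.9,0,0]
    - [5.8,-2.7,0,0]
    - [8.3,-4.7,0,0]
    - [10.7,-6.8,0,0]
    - [13.0,-9.0,0,0]
    - [15.2,-11.3,0,0]
    - [17.2,-13.7,0,0]
    - [19.2,-16.2,0,0]
    - [21.0,-18.9,0,0]
    - [22.6,-21.6,0,0]
    - [24.1,-24.4,0,0]
    - [25.5,-27.3,0,0]

```text
clock: 14.15
position: [619.1, -16.2, 106.8]
tool_rot: [[0.912, 0.411, 0.003], [0.411, -0.912, 0.0], [0.003, 0.001, -1.0]]
ft_force: [4.2, -2.2, 4.1]
opening: 22.9
grip_force: 30.0
```

```bash
python3 -c "
from h import *
arc(558.5,-17.5,range(3,39,3),r=60.3)"
```

```text
t 14.15 pos [619.1 -16.2 106.8] th 1.2 r 60.61 F [ 4.2 -2.2  4.1] Frad 4.1 Ftan -2.3 open 22.9 grip 30.00068524153903
[[0.9, -3.1, 0, 0], [1.9, -6.1, 0, 0], [2.7, -9.1, 0, 0], [3.4, -12.2, 0, 0], [3.9, -15.3, 0, 0], [4.3, -18.4, 0, 0], [4.5, -21.6, 0, 0], [4.5, -24.7, 0, 0], [4.4, -27.9, 0, 0], [4.1, -31.0, 0, 0], [3.6, -34.2, 0, 0], [3.0, -37.2, 0, 0]]
```

>>> arm_command:
  motion:
    - [1.3,-3.1,0,0]
    - [2.3,-6.1,0,0]
    - [3.1,-9.1,0,0]
    - [3.8,-12.2,0,0]
    - [4.3,-15.3,0,0]
    - [4.7,-18.4,0,0]
    - [4.9,-21.6,0,0]
    - [4.9,-24.7,0,0]
    - [4.8,-28,0,0]
    - [4.5,-31.2,0,0]
    - [4.0,-34.4,0,0]
    - [3.4,-37.5,0,0]

```text
clock: 15.15
position: [606.6, 20.0, 106.8]
tool_rot: [[0.911, 0.411, 0.003], [0.411, -0.912, 0.001], [0.003, -0.0, -1.0]]
ft_force: [4.4, 1.1, 4.6]
opening: 23.3
grip_force: 30.0
```

```bash
python3 -c "
from h import *
from scipy.optimize import least_squares as L
p=robot.observe()['position']
P=np.array([(518,-60.3),(539.1,-73.1),(576.8,-73.9),(607.3,-52.4),(619.1,-16.2),p[:2]])
print(L(lambda c:np.hypot(*(P-c[:2]).T)-c[2],[558,-17,60]).x)
arc(558.5,-17,range(3,39,3),r=60.6)"
```

```text
[559.13559733 -16.62105125  59.96385178]
t 15.15 pos [606.6  20.  106.8] th 37.6 r 60.68 F [4.4 1.1 4.6] Frad 4.2 Ftan -1.8 open 23.3 grip 30.000615399330854
[[-0.9, -3.0, 0, 0], [-1.9, -6.1, 0, 0], [-3.0, -9.0, 0, 0], [-4.3, -11.9, 0, 0], [-5.7, -14.8, 0, 0], [-7.3, -17.5, 0, 0], [-9.0, -20.2, 0, 0], [-10.9, -22.8, 0, 0], [-12.9, -25.2, 0, 0], [-15.0, -27.6, 0, 0], [-17.2, -29.8, 0, 0], [-19.6, -32.0, 0, 0]]
```

```bash
python3 -c "
from h import *
arc(559.1,-16.6,range(3,39,3),r=60.5)"
```

```text
t 15.15 pos [606.6  20.  106.8] th 37.7 r 59.96 F [4.4 1.1 4.6] Frad 4.2 Ftan -1.8 open 23.3 grip 30.000615399330854
[[-0.3, -3.2, 0, 0], [-1.3, -6.2, 0, 0], [-2.4, -9.2, 0, 0], [-3.7, -12.1, 0, 0], [-5.1, -14.9, 0, 0], [-6.7, -17.6, 0, 0], [-8.4, -20.3, 0, 0], [-10.3, -22.9, 0, 0], [-12.3, -25.3, 0, 0], [-14.4, -27.7, 0, 0], [-16.6, -29.9, 0, 0], [-18.9, -32.0, 0, 0]]
```

>>> arm_command:
  motion:
    - [-0.3,-3.2,0,0]
    - [-1.3,-6.2,0,0]
    - [-2.4,-9.2,0,0]
    - [-3.7,-12.1,0,0]
    - [-5.1,-14.9,0,0]
    - [-6.7,-17.6,0,0]
    - [-8.4,-20.3,0,0]
    - [-10.3,-22.9,0,0]
    - [-12.3,-25.3,0,0]
    - [-14.4,-27.7,0,0]
    - [-16.6,-29.9,0,0]
    - [-18.9,-32.0,0,0]

```text
clock: 16.15
position: [575.2, 41.2, 106.6]
tool_rot: [[0.912, 0.411, 0.0], [0.411, -0.912, 0.001], [0.001, -0.001, -1.0]]
ft_force: [3.2, 2.7, 5.6]
opening: 23.4
grip_force: 30.0
```

```bash
python3 -c "
from h import *
arc(559.1,-16.6,range(3,39,3),r=60.3)
s=snap('top');c=s['img'][145:270,215:300];hsv=cv2.cvtColor(c,cv2.COLOR_RGB2HSV);m=cv2.inRange(hsv,(50,70,40),(90,255,255));ys,xs=np.nonzero(m);print('green',len(xs),(xs.mean()+215,ys.mean()+145) if len(xs) else '')
cv2.imwrite('pics/mid.png',cv2.resize(c,None,fx=4,fy=4)[:,:,::-1])"
```

```text
t 16.15 pos [575.2  41.2 106.6] th 74.4 r 60.02 F [3.2 2.7 5.6] Frad 3.4 Ftan -2.4 open 23.4 grip 30.000964365899563
[[-2.3, -2.2, 0, 0], [-4.9, -4.0, 0, 0], [-7.5, -5.7, 0, 0], [-10.3, -7.2, 0, 0], [-13.1, -8.6, 0, 0], [-16.0, -9.9, 0, 0], [-19.0, -11.0, 0, 0], [-22.0, -11.9, 0, 0], [-25.0, -12.7, 0, 0], [-28.1, -13.3, 0, 0], [-31.3, -13.8, 0, 0], [-34.4, -14.1, 0, 0]]
green 0
```

View pics/mid.png

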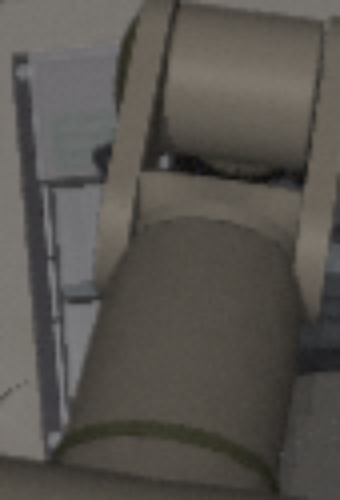

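The bed is empty, faint green shows through the sleeve roof at about (75,130) in the crop, and the ram plate is coming back. I'll go on.

>>> arm_command:
  motion:
    - [-2.3,-2.2,0,0]
    - [-4.9,-4.0,0,0]
    - [-7.5,-5.7,0,0]
    - [-10.3,-7.2,0,0]
    - [-13.1,-8.6,0,0]
    - [-16.0,-9.9,0,0]
    - [-19.0,-11.0,0,0]
    - [-22.0,-11.9,0,0]
    - [-25.0,-12.7,0,0]
    - [-28.1,-13.3,0,0]
    - [-31.3,-13.8,0,0]
    - [-34.4,-14.1,0,0]

```text
clock: 17.2
position: [537.5, 39.6, 106.4]
tool_rot: [[0.912, 0.411, -0.001], [0.411, -0.912, 0.001], [-0.001, -0.001, -1.0]]
ft_force: [2.5, 2.7, 6.4]
opening: 23.2
grip_force: 30.0
```

```bash
python3 -c "
from h import *
arc(559.1,-16.6,range(3,39,3),r=60.3)"
```

```text
t 17.2 pos [537.5  39.6 106.4] th 111.0 r 60.18 F [2.5 2.7 6.4] Frad 1.6 Ftan -3.3 open 23.2 grip 30.00099676894024
[[-3.1, -0.2, 0, 0], [-6.3, -0.1, 0, 0], [-9.5, 0.1, 0, 0], [-12.6, 0.5, 0, 0], [-15.7, 1.1, 0, 0], [-18.8, 1.8, 0, 0], [-21.8, 2.7, 0, 0], [-24.8, 3.7, 0, 0], [-27.7, 4.9, 0, 0], [-30.6, 6.2, 0, 0], [-33.3, 7.7, 0, 0], [-36.0, 9.4, 0, 0]]
```

>>> arm_command:
  motion:
    - [-3.1,-0.2,0,0]
    - [-6.3,-0.1,0,0]
    - [-9.5,0.1,0,0]
    - [-12.6,0.5,0,0]
    - [-15.7,1.1,0,0]
    - [-18.8,1.8,0,0]
    - [-21.8,2.7,0,0]
    - [-24.8,3.7,0,0]
    - [-27.7,4.9,0,0]
    - [-30.6,6.2,0,0]
    - [-33.3,7.7,0,0]
    - [-36.0,9.4,0,0]

```text
clock: 18.2
position: [508.4, 16.0, 106.3]
tool_rot: [[0.912, 0.411, -0.001], [0.411, -0.912, 0.001], [-0.001, -0.001, -1.0]]
ft_force: [0.9, 1.1, 4.8]
opening: 23.3
grip_force: 30.0
```

```bash
python3 -c "
from h import *
arc(559.1,-16.6,range(2,26,2),r=60)"
```

```text
t 18.2 pos [508.4  16.  106.3] th 147.2 r 60.26 F [0.9 1.1 4.8] Frad -0.2 Ftan -1.4 open 23.3 grip 30.001014845911413
[[-1.6, 1.4, 0, 0], [-3.3, 2.6, 0, 0], [-4.9, 3.9, 0, 0], [-6.6, 5.2, 0, 0], [-8.1, 6.6, 0, 0], [-9.6, 8.1, 0, 0], [-11.1, 9.6, 0, 0], [-12.5, 11.2, 0, 0], [-13.8, 12.8, 0, 0], [-15.1, 14.4, 0, 0], [-16.3, 16.1, 0, 0], [-17.5, 17.8, 0, 0]]
```

>>> arm_command:
  motion:
    - [-1.6,1.4,0,0]
    - [-3.3,2.6,0,0]
    - [-4.9,3.9,0,0]
    - [-6.6,5.2,0,0]
    - [-8.1,6.6,0,0]
    - [-9.6,8.1,0,0]
    - [-11.1,9.6,0,0]
    - [-12.5,11.2,0,0]
    - [-13.8,12.8,0,0]
    - [-15.1,14.4,0,0]
    - [-16.3,16.1,0,0]
    - [-17.5,17.8,0,0]

```text
clock: 19.2
position: [499.5, -7.3, 106.2]
tool_rot: [[0.912, 0.411, -0.002], [0.411, -0.912, 0.001], [-0.002, -0.002, -1.0]]
ft_force: [-0.1, 2.6, 6.4]
opening: 23.3
grip_force: 30.0
```

```bash
python3 -c "
from h import *
arc(559.1,-16.6,np.arange(.7,5.7,.7),r=60)"
```

```text
t 19.2 pos [499.5  -7.3 106.2] th 171.1 r 60.28 F [-0.1  2.6  6.4] Frad 0.5 Ftan -2.6 open 23.3 grip 30.001131270546466
[[-0.2, 0.8, 0, 0], [-0.6, 1.4, 0, 0], [-0.9, 2.0, 0, 0], [-1.3, 2.6, 0, 0], [-1.7, 3.3, 0, 0], [-2.0, 3.9, 0, 0], [-2.4, 4.6, 0, 0], [-2.7, 5.2, 0, 0]]
```

```bash
python3 -c "
from h import *
arc(559.1,-16.6,np.arange(1,9),r=60)"
```

```text
t 19.2 pos [499.5  -7.3 106.2] th 171.1 r 60.28 F [-0.1  2.6  6.4] Frad 0.5 Ftan -2.6 open 23.3 grip 30.001131270546466
[[-0.3, 1.0, 0, 0], [-0.9, 1.9, 0, 0], [-1.4, 2.8, 0, 0], [-1.9, 3.7, 0, 0], [-2.4, 4.7, 0, 0], [-2.9, 5.6, 0, 0], [-3.4, 6.5, 0, 0], [-3.8, 7.5, 0, 0]]
```

>>> arm_command:
  motion:
    - [-0.3,1.0,0,0]
    - [-0.9,1.9,0,0]
    - [-1.4,2.8,0,0]
    - [-1.9,3.7,0,0]
    - [-2.4,4.7,0,0]
    - [-2.9,5.6,0,0]
    - [-3.4,6.5,0,0]
    - [-3.8,7.5,0,0]

```text
clock: 19.87
position: [498.8, -15.6, 106.2]
tool_rot: [[0.912, 0.411, -0.003], [0.411, -0.912, 0.001], [-0.002, -0.002, -1.0]]
ft_force: [-1.9, 2.1, 8.1]
opening: 23.3
grip_force: 30.0
```

```bash
python3 -c "
from h import *
arc(559.1,-16.6,np.arange(1,6),r=60)"
```

```text
t 19.87 pos [498.8 -15.6 106.2] th 179.0 r 60.27 F [-1.9  2.1  8.1] Frad 2.0 Ftan -2.0 open 23.3 grip 30.00126962782815
[[-0.2, 1.1, 0, 0], [-0.6, 2.0, 0, 0], [-1.0, 3.0, 0, 0], [-1.4, 4.0, 0, 0], [-1.8, 4.9, 0, 0]]
```

>>> arm_command:
  motion:
    - [-0.2,1.1,-0.3,0]
    - [-0.6,2.0,-0.5,0]
    - [-1.0,3.0,-0.5,0]
    - [-1.4,4.0,-0.5,0]
    - [-1.8,4.9,-0.5,0]

```text
clock: 20.28
position: [499.2, -21.0, 106.5]
tool_rot: [[0.912, 0.411, -0.003], [0.411, -0.912, 0.001], [-0.003, -0.002, -1.0]]
ft_force: [-4.3, 1.7, 4.8]
opening: 23.1
grip_force: 30.0
```

```bash
python3 -c "
from h import *
arc(559.1,-16.6,np.arange(1,6),r=60)"
```

```text
t 20.28 pos [499.2 -21.  106.5] th -175.8 r 60.02 F [-4.3  1.7  4.8] Frad 4.2 Ftan -2.0 open 23.1 grip 30.000914067495614
[[-0.3, 1.0, 0, 0], [-0.7, 2.0, 0, 0], [-1.0, 3.0, 0, 0], [-1.3, 4.0, 0, 0], [-1.6, 5.0, 0, 0]]
```

>>> arm_command:
  motion:
    - [-0.5,1.0,0,0]
    - [-0.9,2.0,0,0]
    - [-1.3,2.9,0,0]
    - [-1.6,3.9,0,0]
    - [-1.9,4.9,0,0]

```text
clock: 20.7
position: [499.7, -25.6, 106.5]
tool_rot: [[0.912, 0.411, -0.003], [0.411, -0.912, 0.003], [-0.002, -0.004, -1.0]]
ft_force: [-4.8, 7.7, 5.5]
opening: 22.6
grip_force: 30.0
```

```bash
python3 -c "
from h import *
arc(559.1,-16.6,np.arange(1,6),r=60.3)"
```

```text
t 20.7 pos [499.7 -25.6 106.5] th -171.4 r 60.1 F [-4.8  7.7  5.5] Frad 3.6 Ftan -8.4 open 22.6 grip 30.001061575021595
[[-0.5, 1.0, 0, 0], [-0.7, 2.0, 0, 0], [-1.0, 3.0, 0, 0], [-1.2, 4.0, 0, 0], [-1.4, 5.1, 0, 0]]
```

>>> arm_command:
  motion:
    - [-0.3,0.7,0,0]
    - [-0.5,1.4,0,0]
    - [-0.6,2.0,0,0]

```text
clock: 20.95
position: [499.8, -27.0, 106.4]
tool_rot: [[0.912, 0.411, -0.003], [0.411, -0.912, 0.004], [-0.002, -0.005, -1.0]]
ft_force: [-3.9, 11.4, 4.8]
opening: 22.9
grip_force: 30.0
```

```bash
python3 -c "
from h import *
arc(559.1,-16.6,np.arange(.5,2.5,.5),r=60.2)"
```

```text
t 20.95 pos [499.8 -27.  106.4] th -170.0 r 60.19 F [-3.9 11.4  4.8] Frad 1.8 Ftan -11.9 open 22.9 grip 30.001199359539896
[[-0.1, 0.5, 0, 0], [-0.3, 1.0, 0, 0], [-0.4, 1.5, 0, 0], [-0.5, 2.0, 0, 0]]
```

Force rises steadily at about 2 N/mm, so this is the stop. I'll add about 1.7 mm and hold.

>>> arm_command:
  motion:
    - [-0.3,0.8,0,0]
    - [-0.5,1.6,0,0]
    - [-0.5,1.6,0,0]
    - [-0.5,1.6,0,0]

```text
clock: 21.28
position: [499.9, -28.2, 106.3]
tool_rot: [[0.912, 0.411, -0.004], [0.411, -0.912, 0.005], [-0.001, -0.006, -1.0]]
ft_force: [-3.3, 13.4, 4.7]
opening: 23.1
grip_force: 30.0
```

>>> arm_command:
  motion:
    - [-0.1,0.6,0,0]
    - [-0.1,0.6,0,0]
    - [-0.1,0.6,0,0]
    - [-0.1,0.6,0,0]
    - [-0.1,0.6,0,0]
    - [-0.1,0.6,0,0]
    - [-0.1,0.6,0,0]

```text
clock: 21.87
position: [500.0, -28.6, 106.3]
tool_rot: [[0.912, 0.411, -0.004], [0.411, -0.912, 0.005], [-0.002, -0.006, -1.0]]
ft_force: [-3.9, 13.2, 5.3]
opening: 23.2
grip_force: 30.0
```

>>> arm_command:
  motion:
    - [-0.1,0.7,0,0]
    - [-0.1,0.7,0,0]
    - [-0.1,0.7,0,0]
    - [-0.1,0.7,0,0]
    - [-0.1,0.7,0,0]
    - [-0.1,0.7,0,0]

```text
clock: 22.37
position: [500.1, -29.1, 106.3]
tool_rot: [[0.912, 0.411, -0.004], [0.411, -0.912, 0.005], [-0.002, -0.007, -1.0]]
ft_force: [-4.1, 14.5, 5.7]
opening: 23.1
grip_force: 30.0
```

>>> arm_command:
  motion:
    - [0.3,-1.5,0,0]
    - [0.6,-3,0,0]
    - [0.9,-4.5,0,0]
    - [1.2,-6,0,0]
    - [1.4,-7.5,0,0]
    - [1.5,-8.5,0,0]
    - [1.6,-9,0,0]
    - [1.6,-9,0,0]

```text
clock: 23.03
position: [499.4, -22.7, 106.7]
tool_rot: [[0.912, 0.411, -0.0], [0.411, -0.912, 0.0], [-0.0, -0.0, -1.0]]
ft_force: [-0.5, 2.4, 1.3]
opening: 23.0
grip_force: 30.0
```

Relaxed, with 2.4 N left. Now I'll open and retreat straight up.

>>> arm_command:
  motion:
    - [0.1,-0.8,0,0]
    - [0.1,-0.8,0,0]
    - [0.1,-0.8,0,0]
    - [0.1,-0.8,0,0]
    - [0.1,-0.8,0,0]
  jaw: 0.3

```text
clock: 23.45
position: [499.3, -22.2, 107.0]
tool_rot: [[0.912, 0.411, 0.0], [0.411, -0.912, -0.0], [0.0, 0.0, -1.0]]
ft_force: [-0.2, 0.5, -0.1]
opening: 54.4
grip_force: 0.0
```

>>> arm_command:
  motion:
    - [0,0,-6,0]
    - [0,0,-20,0]
    - [0,0,-40,0]
    - [0,0,-70,0]
    - [0,0,-100,0]
    - [0,0,-120,0]
    - [0,0,-120,0]

```text
clock: 24.03
position: [500.6, -22.3, 231.4]
tool_rot: [[0.912, 0.411, 0.008], [0.411, -0.912, -0.002], [0.006, 0.005, -1.0]]
ft_force: [-0.2, 0.1, 0.6]
opening: 57.4
grip_force: 0.0
```

>>> arm_command:
  motion:
    - [0,20,0,0]
    - [0,50,0,0]
    - [0,85,0,0]
    - [0,120,0,0]
    - [0,155,0,0]
    - [0,190,0,0]
    - [0,220,0,0]
    - [0,235,0,0]
    - [0,240,0,0]
    - [0,240,0,0]

```text
clock: 24.87
position: [597.8, -241.4, 225.7]
tool_rot: [[0.912, 0.41, -0.001], [0.41, -0.912, 0.001], [-0.001, -0.001, -1.0]]
ft_force: [-0.5, -0.7, 0.5]
opening: 57.8
grip_force: 0.0
```

```bash
python3 -c "
from h import *
s=snap('top');
cv2.imwrite('pics/end.png',cv2.resize(s['img'][135:275,190:370],None,fx=4.2,fy=4.2,interpolation=cv2.INTER_CUBIC)[:,:,::-1])"
```

```text
(no output)
```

View pics/end.png

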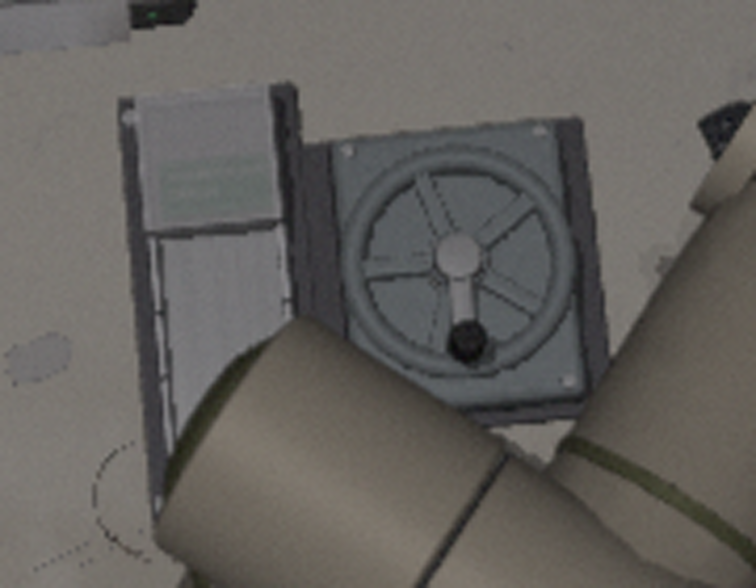

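The box shows green through the sleeve roof at about (217,185), the knob rests on the -x side at (467,341), and the robot is clear. I'll hand the job in.

```bash
python3 -c "
from h import *
print(workorder.sign_off())"
```

```text
the job is handed in; nothing more can be done
None
```

I've handed the job in: the box is in the sleeve, and I turned the crank to its stop, held it there at about 14–15 N for over half a second, then let go. The sign-off gave no pass or fail, and the arm hid the ram in the last picture, so I haven't confirmed it is fully back.

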